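# Close the cheese portioner and hold its feed knob at the third click

### The arm

A 6-joint arm with a two-finger parallel gripper is mounted at the origin on the work surface. World frame = base frame: x ahead of the robot, y to its left, z up, the work surface at z = 0. Lengths are in m, angles in rad, forces in N, time in s.
With the tool pointing down it reaches from about 0.15 to 0.775 m from the base axis. Payload 6.1 kg.
Tool frame: the origin (TCP) lies on the centre line of the jaws, within the pads' length; the fingertips stand 11 mm ahead of it and the grasp point (between the pads) lies 8 mm behind it (arm.tip_reach is the z of the fingertips in the tool frame, in m); z points along the fingers, y is the direction in which the jaws open and shut (so a half turn about z gives the same grasp; the last joint's range is limited). The gripper opens to 85 mm and grips with 20 to 120 N. Pads are 22 mm wide; open, the fingers measure 114 mm over their backs; the gripper's body (76 mm by 85 mm) begins 54 mm behind the grasp point. The pads swing forward as they close: fully open they stand 13 mm farther back than shut.
Start: joints at [1.152, 0.126, -0.04, 1.405, 0, 1.571], TCP at [0.213, 0.48, 0.242] pointing down, gripper open.
Joint ranges: [-2.72, 2.72], [-0.95, 1.95], [-1.27, 1.35], [-1.78, 2.02], [-1.46, 1.47], [-3.14, 3.14]. Speed limits (rad/s): [2.39, 2.39, 3.01, 3.14, 3.14, 3.14].

### API

Orientations are given as [roll, pitch, yaw] about the fixed x, y, z axes, in that order (R = Rz(yaw) Ry(pitch) Rx(roll)).
In Python, from plant import monitor, read_camera, arm gives the robot as it stands. The module is installed in compiled form; this text tells all that it offers.
- The arm moves only by the tool servo_tool, never from a script. Its argument "steps" is a list of rows, each an object of numbers: "claw": the finger opening in m, from 0 to 0.0854; "tx", "ty", "tz": the shift along the tool's x, y, z in m; "yaw": the turn about the tool's z in rad. A call has 1 to 20 rows; each row shifts and turns the commanded pose from where the row before left it, along the tool's axes as they then stand; what a row does not reach is not made up. A row lasts 1/8 s, in which the tool goes at most 62.5 mm and 10.7 degrees, less where a joint would pass 70% of its speed; a pose out of reach is approached as far as the arm can. A call is refused whole if a number of a shift passes 0.0625 or a number of a turn 0.188, either way. A call with a gripper value outside its range is refused whole. The fingers move at their own pace and stop on an object; "squeeze" is the grip in N (left out, the last holds). Time passes only in rows, so rows that do not move let the fingers close. It gives the time, the measured TCP pose, the force and the opening at its end, in the units of the state.
- monitor.read_state(): the state, without advancing time (a new reading comes with each control period).
- read_camera(name): name is "scene" or "top" or "wrist"; returns a dict with "img" (480x640x3 uint8, red, green, blue), "fx", "fy", "cx", "cy" (pixels), "distortion" ([k1, k2, p1, p2, k3] as OpenCV has them; the pictures are not rectified), "rvec" (rotation vector, rad) and "tvec" (3), from world to camera coordinates, as OpenCV has them; the wrist camera has in their place "mount" (4x4, takes a point from camera to tool coordinates, whose origin is the TCP and whose axes are the flange's). Camera axes: x right, y down, z forward; pixel columns grow to the right and rows downward; lengths in m; the calibration is good to about 2 mm. A picture is of the moment at which its call begins: read the wrist's pose just before it. There is no depth.
- arm.sign_off(): hands the job in, once; it reports no verdict.
The state is a dict: "clock": time; "joint_positions": joint angles; "joint_vel": joint speeds; "joint_efforts": joint torques, N m; "position": TCP position; "ee_rot": TCP orientation; "contact_force": force on the tool from outside, world axes, zero at the start; "wrist_torque": the same for the moment, N m; "width": opening from 0.0 (shut) to 1.0 (fully open).
Only numpy, scipy, OpenCV 4.12 (cv2) and the standard library are available. Lean on these libraries where they do the work, as an engineer would, in place of code of your own. Each camera call takes 0.05 s, during which the arm holds its last target.

### The job

The cheese is loaded: close the portioner's blue lid fully, then take hold of the black feed knob and turn it clockwise from its home stop, counting three clicks, to the third stop (the yellow mark) and no further. The knob springs back if it is let go, so finish while still gripping it, holding it steady at the third stop. Leave the other things on the table where they are.

Things in the scene. Friction and masses are not known exactly. Their poses are not given: they have to be found in the camera images.
- portioner: cheese portioner fixed to the table: a white base plate with a dark edge, 250 x 310 x 30 mm. Origin: centre of its underside, on the table. Its x axis points from its front to its back, y to its left, z up; its front looks roughly to the robot. Its left half carries the hopper, its right half the feed knob on a round grey turret (radius 50 mm, top 52 mm above the table).
- hopper: open steel hopper on the portioner's left half, 140 mm along the portioner's x, 120 mm along y, 70 mm tall, walls 5 mm. Origin: centre of its underside, on the base plate, 30 mm above the table; rim 100 mm above the table. Axes as the portioner's. Its middle lies 170 mm from the knob axis across y.
- lid (a joint): hinge of the hopper's blue lid (140 x 120 x 8 mm), along the portioner's y axis on the hopper's back rim. 0 = shut flat, positive = open (rad); it starts 0.8 to 1.2 open, free edge up, leaning to the front. A stiff friction hinge: it stays where it is left and needs about 2 to 6 N, pushed down on the tab or free edge, to close.
- lid_tab (a point): point on the outer (upper when shut) face of the white tab that sticks out from the middle of the lid's free edge: 44 mm wide, 8 mm thick, 28 mm long beyond the lid. The point lies 150 mm from the hinge line, in the middle of the tab's width; about 109 mm above the table when shut. Axes as the portioner's when shut, turning with the lid.
- lid_hinge (a point): point on the hinge line, in the middle of the lid's width, at the lid's underside; 70 mm behind the hopper's centre and 100 mm above the table. Its axes turn with the lid: the lid extends along its -x, its z is the outward normal of the lid's outer face.
- knob_bar: black feed knob: a disc (radius 32 mm, 7 mm thick) with an upright grip bar on it, 56 mm long, 16 mm wide (grip across this), 34 mm tall, white line on the pointing half of its top. Origin: centre of the disc's underside, on the vertical turning axis, 52 mm above the table; bar from 59 to 93 mm above the table. Its -x axis points along the white line; y is the bar's width.
- knob (a joint): feed knob angle (rad): 0 at the home stop, where it starts, white line to the portioner's front; grows clockwise seen from above. Clicks at 0.419, 0.838, 1.257 (third, yellow mark; the rest white), 1.676, 2.094 (last). A spring drives it home with 0.06 to 0.08 N m, each click adds and takes away 0.03 N m: grip firmly (30 N or more); let go, it runs home.
- cheese: cheese block 90 x 75 x 45 mm lying in the hopper, 20 mm below its rim; origin at the centre of its underside. It stays where it is.
- offcut: pale cheese offcut 60 x 35 x 40 mm on the blue cutting board (220 x 160 x 8 mm, fixed) at the portioner's left; bystander, origin at the centre of its underside.
- bowl: steel bowl, rim radius 55 mm, 50 mm tall, at the portioner's right; bystander, origin at the centre of its underside.
- jar: amber jar with a white cap, radius 25 mm, 85 mm tall, in front of the portioner on the left; bystander, origin at the centre of its underside.
- spatula: kitchen spatula 200 mm long lying on the table in front of the portioner on the right; bystander, origin at its middle, under it.
There are look-alikes about, which are no part of the job. What is shaped like the cheese but green, purple or red is not meant.

How it is judged:
On the way, in this order (a step that is already met when the one before it is completed fails the run):
1. the lid is shut (value of joint lid below 0.06 rad), for 0.2 s.
2. the knob, held by the fingers, reaches the third stop (value of joint knob between 1.12 and 1.4 rad and contact force between the fingers and knob_bar above 2 N), for 0.2 s.
At the end, for the whole second after the job is handed in: The lid is shut (within 0.06 rad), the knob stands still within 0.14 rad (8 degrees) of the third stop, and the fingers still grip its bar (more than 2 N); the cheese lies in the hopper (all of step 2 and value of joint lid below 0.06 rad and velocity of joint knob between -0.2 and 0.2 rad/s and z of cheese in the frame of portioner below 0.05 m); the arm keeps its last pose, push and grip.
It fails at once if the knob was turned past the third stop (more than half a click beyond) (value of joint knob above 1.47 rad).
It fails at once if a bystander was disturbed (moved more than 30 mm) (distance of any of offcut, bowl, jar, spatula from where it was at the start of the episode above 0.03 m).
It also fails if it takes over 58 s, if anything falls off the work surface, if the arm or the gripper's body presses on something with over 40 N, if the wrist force passes 120 N, or if a joint passes its speed limit or range.

## Working session

There is one attempt and no reset: what is moved stays moved. The work goes in short steps, Python scripts to look and compute and a tool call to move; the robot and the scene stay as the last step left them, time stands still between calls to the robot, and variables do not carry over. Pictures are saved under pics/ and viewed, and the job is handed in when it is done.

Besides the shell and the picture viewer there is one more tool, called after "Request:" as name(argument=value, ...) on one line, values as JSON. servo_tool: Moves the arm, as the interface text tells. Its arguments: {"type":"object","properties":{"steps":{"type":"array","items":{"type":"object","properties":{"claw":{"type":"number"},"tx":{"type":"number"},"ty":{"type":"number"},"tz":{"type":"number"},"yaw":{"type":"number"}}}},"squeeze":{"type":"number"}},"required":["steps"]}

```bash
mkdir -p pics; cat > h.py <<'E'
import numpy as np, cv2
from plant import monitor, read_camera, arm
def K(c): return np.array([[c['fx'],0,c['cx']],[0,c['fy'],c['cy']],[0,0,1.]])
def ray(c,uv):
    p=cv2.undistortPoints(np.array([[uv]],float),K(c),np.array(c['distortion'],float))[0,0]
    R=cv2.Rodrigues(np.array(c['rvec'],float))[0]; t=np.array(c['tvec'],float).ravel()
    return -R.T@t, R.T@np.array([p[0],p[1],1])
def onz(c,uv,z):
    o,d=ray(c,uv); return o+d*(z-o[2])/d[2]
def proj(c,P):
    return cv2.projectPoints(np.array(P,float).reshape(-1,1,3),np.array(c['rvec'],float),np.array(c['tvec'],float),K(c),np.array(c['distortion'],float))[0].reshape(-1,2)
def save(c,n): cv2.imwrite('pics/'+n,c['img'][:,:,::-1])
E
python3 - <<'E'
from h import *
print(monitor.read_state())
for n in('scene','top'):
    c=read_camera(n); save(c,n+'0.png'); np.save(n+'0.npy',c,allow_pickle=True); print(n,ray(c,(320,240)))
E
```

```text
{'clock': 0.0, 'joint_positions': array([ 1.15203680e+00,  1.26391523e-01, -4.06212210e-02,  1.40539979e+00,
        3.69805355e-05,  1.57080503e+00]), 'joint_vel': array([ 0.00174515, -0.00011937,  0.00118711,  0.00122221,  0.00011752,
       -0.00139196]), 'joint_efforts': array([ 3.48088679e-04, -4.35914004e+01,  3.52924275e+01,  1.74356141e-02,
        1.38080245e-04, -3.13058464e-06]), 'position': array([0.21330915, 0.47928019, 0.24151636]), 'ee_rot': array([-3.13997644e+00, -3.69664286e-05,  2.72282437e+00]), 'contact_force': array([ 0.565518  , -0.07454509, -0.20859804]), 'wrist_torque': array([0.02629826, 0.00770705, 0.02165818]), 'width': 1.0019537488562322}
scene (array([ 1.27648799, -0.59283648,  0.95655926]), array([-0.53979271,  0.51448289, -0.66663676]))
top (array([0.31707604, 0.04515583, 1.34772435]), array([ 0.14282687, -0.01122035, -0.98995354]))
```

View pics/scene0.png

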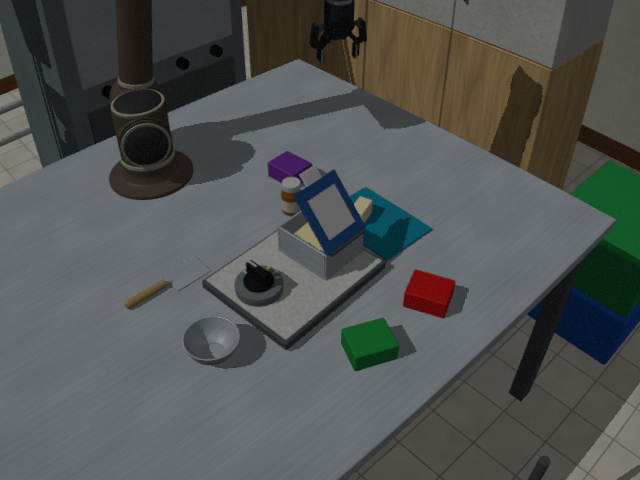

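View pics/top0.png

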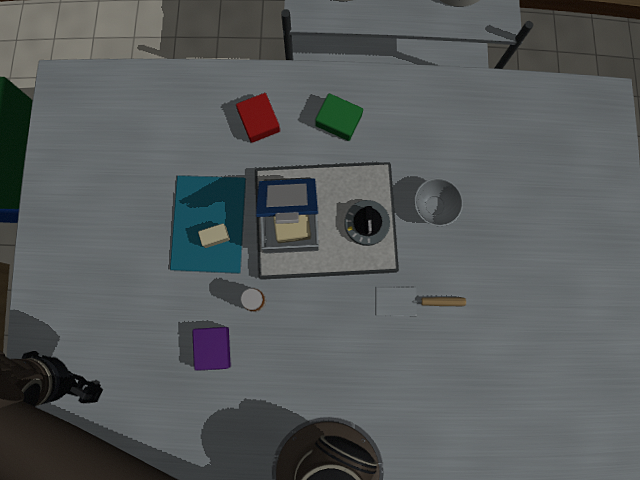

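The top view shows the plate at about (257–397, 163–277), the knob at (367,222), and the lid tab at (287,217). I'll zoom in for accurate corners.

```bash
python3 - <<'E'
from h import *
c=np.load('top0.npy',allow_pickle=True).item(); im=c['img'][150:290,245:405]
cv2.imwrite('pics/topz.png',cv2.resize(im[:,:,::-1],None,fx=5,fy=4.2857*1,interpolation=cv2.INTER_CUBIC) if 0 else cv2.resize(im[:,:,::-1],None,fx=4,fy=4,interpolation=cv2.INTER_CUBIC))
c=np.load('scene0.npy',allow_pickle=True).item(); im=c['img'][160:350,195:395]
cv2.imwrite('pics/scenez.png',cv2.resize(im[:,:,::-1],None,fx=3,fy=3,interpolation=cv2.INTER_CUBIC))
E
```

```text
(no output)
```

View pics/topz.png

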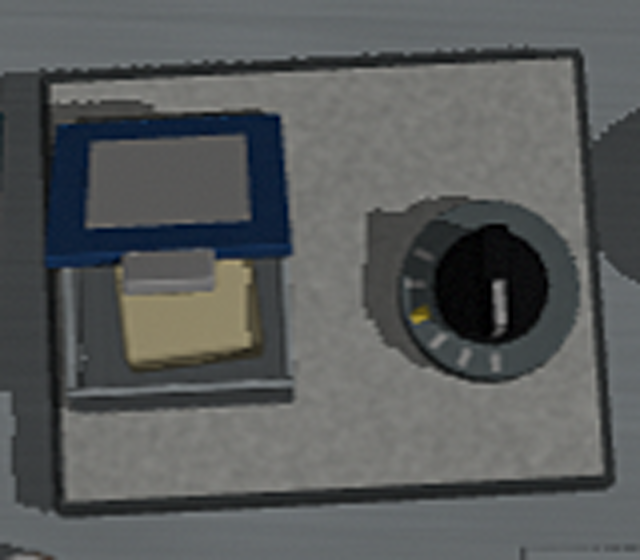

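View pics/scenez.png

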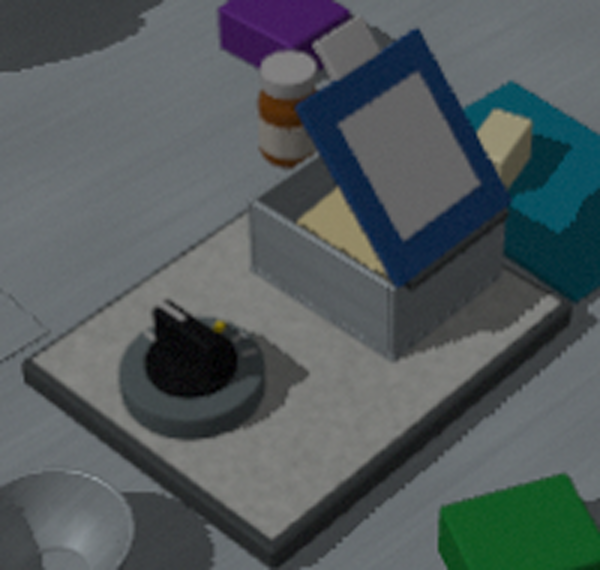

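```bash
python3 - <<'E'
from h import *
c=np.load('top0.npy',allow_pickle=True).item()
f=lambda u,v,z: onz(c,(u/4+245-.375,v/4+150-.375),z)
pts={k:f(*v,0.03)[:2] for k,v in dict(TL=(44,76),TR=(580,54),BR=(610,480),BL=(61,508)).items()}
for k,v in pts.items(): print(k,v.round(4))
d=lambda a,b:np.linalg.norm(pts[a]-pts[b])
print('len',d('TL','TR'),d('BL','BR'),d('TL','BL'),d('TR','BR'))
ctr=sum(pts.values())/4
ex=(pts['TL']+pts['TR']-pts['BL']-pts['BR']);ey=(pts['TL']+pts['BL']-pts['TR']-pts['BR'])
print('ctr',ctr,'yaw',np.arctan2(ex[1],ex[0]),np.arctan2(-ey[0],ey[1]))
print('turret',f(490,290,.052),'disc',f(492,283,.059),'line ends',f(500,280,.093),f(501,330,.093))
print('hop front rim', f(68,393,.1),f(292,380,.1))
# hopper marks
yaw=(np.arctan2(ex[1],ex[0])+np.arctan2(-ey[0],ey[1]))/2
x=np.array([np.cos(yaw),np.sin(yaw)]);y=np.array([-x[1],x[0]])
k=f(490,290,.052)[:2]
print('knob in portioner',(k-ctr)@x,(k-ctr)@y)
h=k+.17*y; print('hopper if same x',h)
fr=(f(68,393,.1)+f(292,380,.1))[:2]/2; print('front rim mid rel knob',(fr-k)@x,(fr-k)@y)
# lid tab: top & scene triangulate; free-edge
s=np.load('scene0.npy',allow_pickle=True).item()
g=lambda u,v:(u/3+195-.33,v/3+160-.33)
def tri(a,b):
    o1,d1=ray(c,(a[0]/4+245-.375,a[1]/4+150-.375)); o2,d2=ray(s,g(*b))
    A=np.stack([d1,-d2],1); t=np.linalg.lstsq(A,o2-o1,rcond=None)[0]
    p,q=o1+t[0]*d1,o2+t[1]*d2; return (p+q)/2,np.linalg.norm(p-q)
for n,a,b in [('lid free L',(48,262),(300,103)),('lid free R',(290,252),(418,30))]: pass
# scene: camera at +x -y; free edge = top edge from (300,103) to (418,30)
for n,a,b in [('free? right(-y)',(290,250),(300,103)),('free left(+y)',(47,260),(418,30)),('hinge right',(283,116),(398,283)),('tabtop R',(214,285),(315,43)),('tabtop L',(124,288),(362,16))]:
    p,e=tri(a,b); r=p[:2]-k; print(n,p.round(4),e.round(4),'rel knob',(r@x).round(4),(r@y).round(4))
E
```

```text
TL [0.6656 0.1799]
TR [ 0.6876 -0.1228]
BR [ 0.4463 -0.1412]
BL [0.4222 0.1597]
len 0.3034856183022902 0.3018831507917157 0.24420180910415842 0.24203579259127078
ctr [0.55542916 0.01887127] yaw 0.07947942999470495 0.07627074832712959
turret [ 0.54646166 -0.07141184  0.052     ] disc [ 0.54911731 -0.07181745  0.059     ] line ends [ 0.54473583 -0.07295519  0.093     ] [ 0.51795658 -0.07385088  0.093     ]
hop front rim [0.47685855 0.15242826 0.1       ] [0.48719273 0.03570704 0.1       ]
knob in portioner -0.01596402036203128 -0.08931185001200423
hopper if same x [0.53323628 0.09807293]
front rim mid rel knob -0.05136702585065832 0.16999085957832596
free? right(-y) [0.5366 0.0405 0.2075] 0.0032 rel knob -0.0011 0.1124
free left(+y) [0.5284 0.1572 0.2053] 0.0023 rel knob -0.0002 0.2293
hinge right [0.6277 0.045  0.1058] 0.0015 rel knob 0.0901 0.1097
tabtop R [0.5144 0.0753 0.2272] 0.0014 rel knob -0.0206 0.1487
tabtop L [0.5124 0.1185 0.2271] 0.0034 rel knob -0.0192 0.192
```

Checks agree with the given sizes: the plate measures 303 x 243 mm, the hopper offset 0.170, the lid is about 0.86 rad open, and the tab is at z≈0.227. Next I align the tool with the portioner, close the claw and move above the lid.

Request:
servo_tool(steps=[{"yaw": -0.166,"tz": -0.012,"claw": 0.0},{"yaw": -0.166,"tz": -0.012},{"yaw": -0.166,"tz": -0.012},{"tx": -0.0296,"ty": -0.0405},{"tx": -0.0296,"ty": -0.0405},{"tx": -0.0296,"ty": -0.0405},{"tx": -0.0296,"ty": -0.0405},{"tx": -0.0296,"ty": -0.0405},{"tx": -0.0296,"ty": -0.0405},{"tx": -0.0296,"ty": -0.0405},{"tx": -0.0296,"ty": -0.0405},{"tx": -0.0296,"ty": -0.0405},{"tx": -0.0296,"ty": -0.0405},{},{}], squeeze=60)

```text
schema error: expected keys claw, tx, ty, tz, yaw
```

```bash
python3 - <<'E'
from h import *
s=monitor.read_state(); print({k:np.round(v,4) for k,v in s.items()}, arm.tip_reach)
for n in('scene','wrist'):
    c=read_camera(n); save(c,n+'1.png')
E
```

```text
{'clock': np.float64(0.1), 'joint_positions': array([ 1.152 ,  0.1264, -0.0405,  1.4054,  0.    ,  1.5708]), 'joint_vel': array([ 0.0014, -0.0016,  0.0034, -0.    ,  0.0011, -0.0011]), 'joint_efforts': array([ 2.70000e-03, -4.36901e+01,  3.53609e+01,  1.36000e-02,
        2.00000e-04, -0.00000e+00]), 'position': array([0.2134, 0.4793, 0.2416]), 'ee_rot': array([-3.1402, -0.    ,  2.7228]), 'contact_force': array([0.5467, 0.5105, 0.2843]), 'wrist_torque': array([-0.0205, -0.0167, -0.007 ]), 'width': np.float64(0.9994)} 0.011
```

View pics/scene1.png

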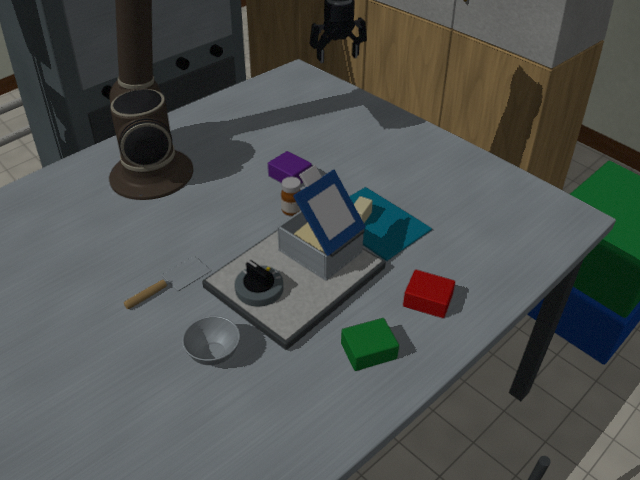

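View pics/wrist1.png

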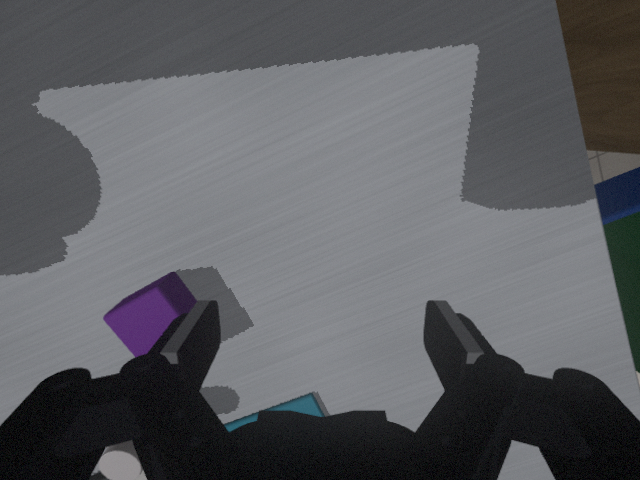

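The call was refused because every row needs all five keys, so nothing moved. I'll start with the turn, to check its sign.

Request:
servo_tool(steps=[{"claw": 0,"tx": 0,"ty": 0,"tz": -0.012,"yaw": -0.166},{"claw": 0,"tx": 0,"ty": 0,"tz": -0.012,"yaw": -0.166},{"claw": 0,"tx": 0,"ty": 0,"tz": -0.012,"yaw": -0.166},{"claw": 0,"tx": 0,"ty": 0,"tz": 0,"yaw": 0}], squeeze=60)

```text
clock: 0.7
position: [0.2136, 0.4799, 0.2789]
ee_rot: [3.141, 0.001, -3.064]
contact_force: [0.7, -0.1, -0.8]
width: 0.148
```

Request:
servo_tool(steps=[{"claw": 0,"tx": -0.0296,"ty": -0.0405,"tz": 0,"yaw": 0},{"claw": 0,"tx": -0.0296,"ty": -0.0405,"tz": 0,"yaw": 0},{"claw": 0,"tx": -0.0296,"ty": -0.0405,"tz": 0,"yaw": 0},{"claw": 0,"tx": -0.0296,"ty": -0.0405,"tz": 0,"yaw": 0},{"claw": 0,"tx": -0.0296,"ty": -0.0405,"tz": 0,"yaw": 0},{"claw": 0,"tx": -0.0296,"ty": -0.0405,"tz": 0,"yaw": 0},{"claw": 0,"tx": -0.0296,"ty": -0.0405,"tz": 0,"yaw": 0},{"claw": 0,"tx": -0.0296,"ty": -0.0405,"tz": 0,"yaw": 0},{"claw": 0,"tx": -0.0296,"ty": -0.0405,"tz": 0,"yaw": 0},{"claw": 0,"tx": -0.0296,"ty": -0.0405,"tz": 0,"yaw": 0},{"claw": 0,"tx": 0,"ty": 0,"tz": 0,"yaw": 0},{"claw": 0,"tx": 0,"ty": 0,"tz": 0,"yaw": 0}])

```text
clock: 2.2
position: [0.5403, 0.0992, 0.2775]
ee_rot: [3.141, -0.001, -3.065]
contact_force: [-0.2, 0.2, 0.1]
width: -0.002
```

```bash
python3 - <<'E'
from h import *
s=monitor.read_state(); print({k:np.round(v,4) for k,v in s.items()})
c=read_camera('scene'); cv2.imwrite('pics/scene2.png',cv2.resize(c['img'][60:350,195:445][:,:,::-1],None,fx=2,fy=2))
E
```

```text
{'clock': np.float64(2.2), 'joint_positions': array([1.8140e-01, 1.7730e-01, 9.7900e-02, 1.4928e+00, 3.0000e-04,
       1.0480e-01]), 'joint_vel': array([ 0.024 , -0.0156, -0.0018,  0.003 , -0.0007, -0.0103]), 'joint_efforts': array([-9.79100e-01, -4.60112e+01,  3.52106e+01, -8.67000e-02,
       -4.09000e-02,  1.35000e-02]), 'position': array([0.5403, 0.0992, 0.2775]), 'ee_rot': array([ 3.1415e+00, -1.5000e-03, -3.0650e+00]), 'contact_force': array([-0.2498,  0.2168,  0.1012]), 'wrist_torque': array([-0.023 , -0.0184,  0.027 ]), 'width': np.float64(-0.0017)}
```

View pics/scene2.png

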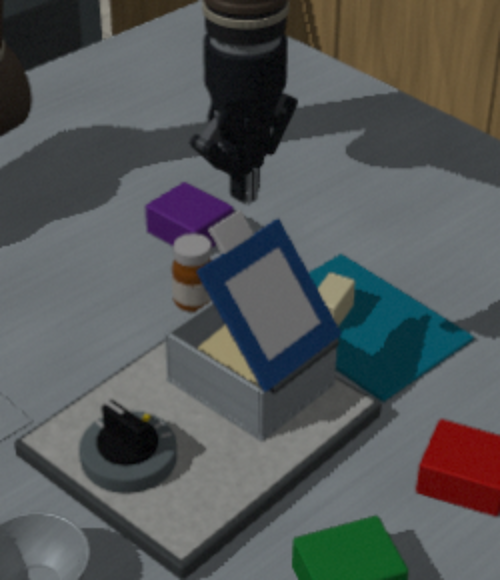

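The closed fingertips stand above the tab. Next I push along the lid's arc (tool +x is toward the front).

Request:
servo_tool(steps=[{"claw": 0,"tx": 0,"ty": 0,"tz": 0.024,"yaw": 0},{"claw": 0,"tx": 0.002,"ty": 0,"tz": 0.02,"yaw": 0},{"claw": 0,"tx": 0.002,"ty": 0,"tz": 0.01,"yaw": 0},{"claw": 0,"tx": 0.002,"ty": 0,"tz": 0.01,"yaw": 0},{"claw": 0,"tx": 0.009,"ty": 0,"tz": 0.01,"yaw": 0},{"claw": 0,"tx": 0.009,"ty": 0,"tz": 0.01,"yaw": 0},{"claw": 0,"tx": 0,"ty": 0,"tz": 0,"yaw": 0}])

```text
clock: 3.12
position: [0.5159, 0.0976, 0.1941]
ee_rot: [-3.142, -0.001, -3.062]
contact_force: [0.2, -0.1, 0.2]
width: -0.002
```

```bash
python3 - <<'E'
from h import *
c=read_camera('scene'); cv2.imwrite('pics/scene3.png',cv2.resize(c['img'][60:350,195:445][:,:,::-1],None,fx=2,fy=2))
E
```

```text
(no output)
```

View pics/scene3.png

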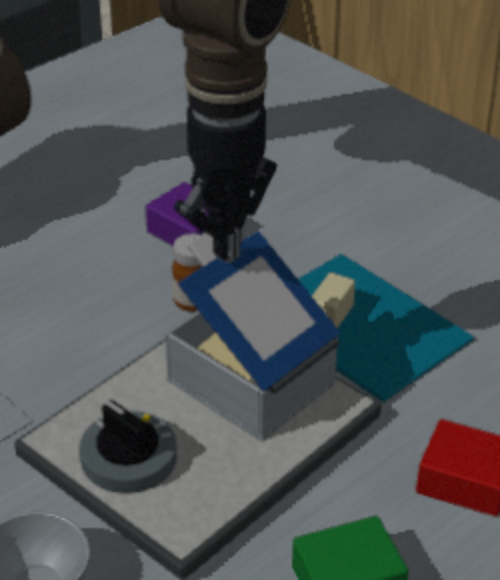

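The lid is coming down under the tips. I'll continue.

Request:
servo_tool(steps=[{"claw": 0,"tx": 0.007,"ty": 0,"tz": 0.0115,"yaw": 0},{"claw": 0,"tx": 0.007,"ty": 0,"tz": 0.0115,"yaw": 0},{"claw": 0,"tx": 0.005,"ty": 0,"tz": 0.0125,"yaw": 0},{"claw": 0,"tx": 0.005,"ty": 0,"tz": 0.0125,"yaw": 0},{"claw": 0,"tx": 0.002,"ty": 0,"tz": 0.01,"yaw": 0},{"claw": 0,"tx": 0.002,"ty": 0,"tz": 0.01,"yaw": 0},{"claw": 0,"tx": 0,"ty": 0,"tz": 0.004,"yaw": 0},{"claw": 0,"tx": 0,"ty": 0,"tz": 0,"yaw": 0}])

```text
clock: 4.18
position: [0.4886, 0.0952, 0.1219]
ee_rot: [-3.142, -0.001, -3.062]
contact_force: [-0.2, -0.3, -0.2]
width: -0.0
```

Request:
servo_tool(steps=[{"claw": 0,"tx": 0,"ty": 0,"tz": 0.002,"yaw": 0},{"claw": 0,"tx": 0,"ty": 0,"tz": 0.002,"yaw": 0},{"claw": 0,"tx": 0,"ty": 0,"tz": 0.001,"yaw": 0},{"claw": 0,"tx": 0,"ty": 0,"tz": 0,"yaw": 0},{"claw": 0,"tx": 0,"ty": 0,"tz": 0,"yaw": 0}])

```text
clock: 4.8
position: [0.489, 0.0953, 0.1193]
ee_rot: [3.141, 0.002, -3.062]
contact_force: [-4.5, -1.1, 14.4]
width: 0.0
```

```bash
python3 - <<'E'
from h import *
c=read_camera('scene'); cv2.imwrite('pics/scene4.png',cv2.resize(c['img'][60:350,195:445][:,:,::-1],None,fx=2,fy=2))
E
```

```text
(no output)
```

View pics/scene4.png

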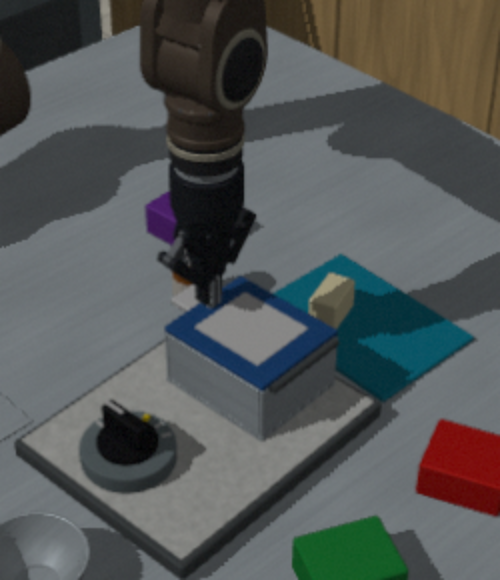

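The TCP height of 0.119 with 14 N upward matches a shut lid, and the picture shows it flat. I lift off, open the gripper and go above the knob.

Request:
servo_tool(steps=[{"claw": 0,"tx": 0,"ty": 0,"tz": -0.035,"yaw": 0},{"claw": 0,"tx": 0,"ty": 0,"tz": -0.045,"yaw": 0},{"claw": 0.0854,"tx": -0.009,"ty": -0.0342,"tz": 0,"yaw": 0},{"claw": 0.0854,"tx": -0.009,"ty": -0.0342,"tz": 0,"yaw": 0},{"claw": 0.0854,"tx": -0.009,"ty": -0.0342,"tz": 0,"yaw": 0},{"claw": 0.0854,"tx": -0.009,"ty": -0.0342,"tz": 0,"yaw": 0},{"claw": 0.0854,"tx": -0.009,"ty": -0.0342,"tz": 0,"yaw": 0},{"claw": 0.0854,"tx": 0,"ty": 0,"tz": 0,"yaw": 0},{"claw": 0.0854,"tx": 0,"ty": 0,"tz": 0,"yaw": 0}])

```text
clock: 5.98
position: [0.547, -0.0715, 0.1972]
ee_rot: [3.141, -0.0, -3.063]
contact_force: [-0.5, -0.4, 0.1]
width: 1.003
```

```bash
python3 - <<'E'
from h import *
s=monitor.read_state(); print(s['position'],s['ee_rot'],s['joint_positions'])
for n in ('scene','wrist','top'):
    c=read_camera(n); save(c,n+'5.png'); np.save(n+'5.npy',c,allow_pickle=True)
    if n=='wrist': print(c['mount'],c['fx'],c['distortion'])
    if n=='scene': cv2.imwrite('pics/scene5z.png',cv2.resize(c['img'][60:350,195:445][:,:,::-1],None,fx=2,fy=2))
E
```

```text
[ 0.54698786 -0.07149577  0.1971632 ] [ 3.14117905e+00 -3.73877064e-04 -3.06270951e+00] [-1.30139972e-01  1.79700529e-01 -7.47424661e-02  1.31680490e+00
  3.27021087e-04 -2.09023115e-01]
[[-1.07994244e-05 -9.53873526e-01 -3.00208755e-01  7.69707067e-02]
 [ 9.99999789e-01 -2.05345238e-04  6.16484232e-04 -4.13304457e-04]
 [-6.49694426e-04 -3.00208685e-01  9.53873327e-01 -1.31832667e-01]
 [ 0.00000000e+00  0.00000000e+00  0.00000000e+00  1.00000000e+00]] 350.5417577501141 [0.01913408 0.         0.         0.         0.        ]
```

View pics/scene5z.png

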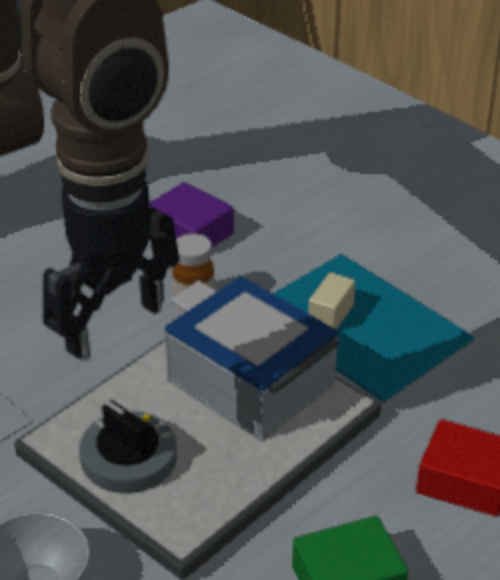

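View pics/wrist5.png

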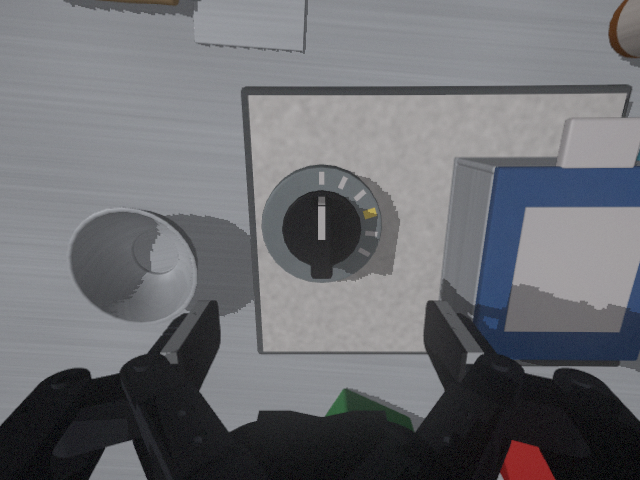

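The wrist view shows the lid flat, the turret centred near (322,224), the disc near (322,228), and the bar vertical in the image at u≈322, so it is aligned with the jaws. I check the centre from this view.

```bash
python3 - <<'E'
from h import *
from scipy.spatial.transform import Rotation as Ro
c=np.load('wrist5.npy',allow_pickle=True).item()
T=np.eye(4);T[:3,:3]=Ro.from_euler('xyz',[3.14117905,-0.000374,-3.0627095]).as_matrix();T[:3,3]=[0.54698786,-0.07149577,0.1971632]
M=T@c['mount']
def wz(u,v,z):
    p=cv2.undistortPoints(np.array([[[u,v]]],float),K(c),np.array(c['distortion']))[0,0]
    d=M[:3,:3]@[p[0],p[1],1]; o=M[:3,3]; return o+d*(z-o[2])/d[2]
im=c['img'].astype(int)
m=((im.max(2)<45)).astype(np.uint8); m[:150]=0; m[290:]=0; m[:,:270]=0; m[:,375:]=0
n,l,s,ce=cv2.connectedComponentsWithStats(m); i=1+np.argmax(s[1:,4]); print(s[i],ce[i])
print('turret',wz(322,224,.052),'disc L/R',wz(s[i][0],228,.059),wz(s[i][0]+s[i][2],228,.059))
lm=((im.min(2)>150)).astype(np.uint8); 
ys,xs=np.where(lm[195:243,312:332]); print('line u',xs.mean()+312, ys.min()+195,ys.max()+195)
for v in (205,235): 
    xx=np.where(lm[v,312:332])[0]+312; print(v,xx, wz(xx.mean(),v,.093))
print('bar back top',wz(322,266,.093))
E
```

```text
[ 283  191   78   75 3514] [323.41149687 226.04410928]
turret [ 0.54565445 -0.07142882  0.052     ] disc L/R [ 0.54951043 -0.10245368  0.059     ] [ 0.54460959 -0.04020462  0.059     ]
line u 321.0218340611354 207 239
205 [] [nan nan nan]
235 [318 319 320 321 322 323 324] [ 0.54256265 -0.07247184  0.093     ]
bar back top [ 0.5659199  -0.06991082  0.093     ]<stdin>:16: RuntimeWarning: Mean of empty slice.
  ret = ret.dtype.type(ret / rcount)
```

Both views put the axis at (0.546,-0.0715), and the TCP is within 1 mm of it. I descend to TCP z≈0.077 and close with 60 N.

Request:
servo_tool(steps=[{"claw": 0.0854,"tx": 0,"ty": 0,"tz": 0.04,"yaw": 0},{"claw": 0.0854,"tx": 0,"ty": 0,"tz": 0.04,"yaw": 0},{"claw": 0.0854,"tx": 0,"ty": 0,"tz": 0.025,"yaw": 0},{"claw": 0.0854,"tx": 0,"ty": 0,"tz": 0.015,"yaw": 0},{"claw": 0.04,"tx": 0,"ty": 0,"tz": 0,"yaw": 0},{"claw": 0.04,"tx": 0,"ty": 0,"tz": 0,"yaw": 0},{"claw": 0.0,"tx": 0,"ty": 0,"tz": 0,"yaw": 0},{"claw": 0.0,"tx": 0,"ty": 0,"tz": 0,"yaw": 0},{"claw": 0.0,"tx": 0,"ty": 0,"tz": 0,"yaw": 0},{"claw": 0.0,"tx": 0,"ty": 0,"tz": 0,"yaw": 0},{"claw": 0.0,"tx": 0,"ty": 0,"tz": 0,"yaw": 0}], squeeze=60)

```text
clock: 7.5
position: [0.5477, -0.0714, 0.0784]
ee_rot: [3.141, 0.002, -3.062]
contact_force: [-0.6, 2.2, 5.1]
width: 0.173
```

```bash
python3 - <<'E'
from h import *
s=monitor.read_state(); print({k:np.round(v,4) for k,v in s.items()})
c=read_camera('wrist'); save(c,'wrist6.png')
E
```

```text
{'clock': np.float64(7.5), 'joint_positions': array([-1.3010e-01,  2.2530e-01, -2.8370e-01,  1.0602e+00,  9.0000e-04,
       -2.0950e-01]), 'joint_vel': array([ 0.0009,  0.0017, -0.0001, -0.0006,  0.0005,  0.001 ]), 'joint_efforts': array([-1.27020e+00, -4.50096e+01,  3.17332e+01, -6.40000e-01,
       -5.94800e-01,  1.81000e-02]), 'position': array([ 0.5477, -0.0714,  0.0784]), 'ee_rot': array([ 3.1410e+00,  1.8000e-03, -3.0621e+00]), 'contact_force': array([-0.6263,  2.1586,  5.0937]), 'wrist_torque': array([0.4506, 0.2204, 0.0277]), 'width': np.float64(0.1728)}
```

View pics/wrist6.png

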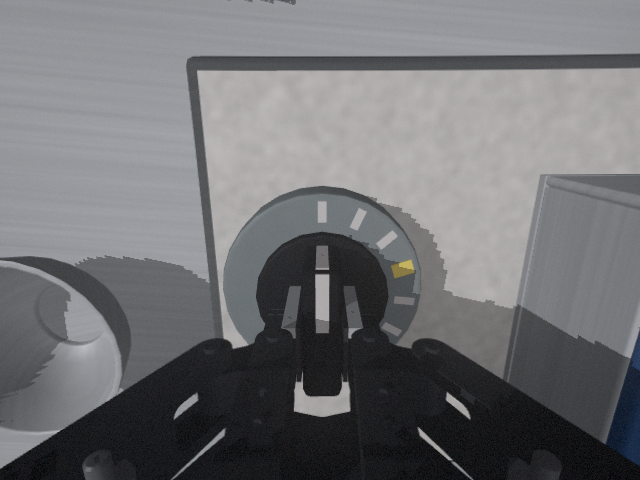

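The grip is good: opening ≈14.8 mm, bar centred, white line at home. Turning clockwise is +yaw (tool z points down). I'll do the first two clicks slowly, then look.

Request:
servo_tool(steps=[{"claw": 0,"tx": 0,"ty": 0,"tz": 0,"yaw": 0.07},{"claw": 0,"tx": 0,"ty": 0,"tz": 0,"yaw": 0.07},{"claw": 0,"tx": 0,"ty": 0,"tz": 0,"yaw": 0.07},{"claw": 0,"tx": 0,"ty": 0,"tz": 0,"yaw": 0.07},{"claw": 0,"tx": 0,"ty": 0,"tz": 0,"yaw": 0.07},{"claw": 0,"tx": 0,"ty": 0,"tz": 0,"yaw": 0.07},{"claw": 0,"tx": 0,"ty": 0,"tz": 0,"yaw": 0.07},{"claw": 0,"tx": 0,"ty": 0,"tz": 0,"yaw": 0.07},{"claw": 0,"tx": 0,"ty": 0,"tz": 0,"yaw": 0.07},{"claw": 0,"tx": 0,"ty": 0,"tz": 0,"yaw": 0.07},{"claw": 0,"tx": 0,"ty": 0,"tz": 0,"yaw": 0.07},{"claw": 0,"tx": 0,"ty": 0,"tz": 0,"yaw": 0.07},{"claw": 0,"tx": 0,"ty": 0,"tz": 0,"yaw": 0},{"claw": 0,"tx": 0,"ty": 0,"tz": 0,"yaw": 0}], squeeze=80)

```text
clock: 9.3
position: [0.548, -0.0704, 0.0785]
ee_rot: [3.138, -0.0, 2.382]
contact_force: [-0.6, 5.4, 6.1]
width: 0.172
```

```bash
python3 - <<'E'
from h import *
s=monitor.read_state(); print({k:np.round(v,4) for k,v in s.items()})
c=read_camera('wrist'); save(c,'wrist7.png')
E
```

```text
{'clock': np.float64(9.3), 'joint_positions': array([-0.1294,  0.2253, -0.2836,  1.06  ,  0.0032,  0.6304]), 'joint_vel': array([ 0.0015, -0.002 , -0.0015,  0.0004,  0.0006, -0.0001]), 'joint_efforts': array([ -3.5692, -45.0708,  31.4664,  -0.4478,  -1.6577,   0.0757]), 'position': array([ 0.548 , -0.0704,  0.0785]), 'ee_rot': array([ 3.1379e+00, -3.0000e-04,  2.3819e+00]), 'contact_force': array([-0.6109,  5.4382,  6.1475]), 'wrist_torque': array([1.1549, 0.0677, 0.1044]), 'width': np.float64(0.1723)}
```

View pics/wrist7.png

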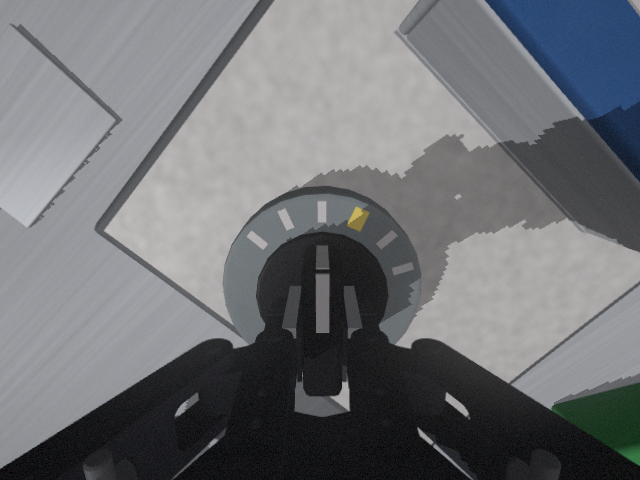

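The line is on the second mark with no slip; the tool has turned 0.839. One more click is 0.42.

Request:
servo_tool(steps=[{"claw": 0,"tx": 0,"ty": 0,"tz": 0,"yaw": 0.07},{"claw": 0,"tx": 0,"ty": 0,"tz": 0,"yaw": 0.07},{"claw": 0,"tx": 0,"ty": 0,"tz": 0,"yaw": 0.07},{"claw": 0,"tx": 0,"ty": 0,"tz": 0,"yaw": 0.07},{"claw": 0,"tx": 0,"ty": 0,"tz": 0,"yaw": 0.07},{"claw": 0,"tx": 0,"ty": 0,"tz": 0,"yaw": 0.07},{"claw": 0,"tx": 0,"ty": 0,"tz": 0,"yaw": 0},{"claw": 0,"tx": 0,"ty": 0,"tz": 0,"yaw": 0},{"claw": 0,"tx": 0,"ty": 0,"tz": 0,"yaw": 0},{"claw": 0,"tx": 0,"ty": 0,"tz": 0,"yaw": 0}])

```text
clock: 10.6
position: [0.5485, -0.07, 0.0785]
ee_rot: [3.137, -0.002, 1.962]
contact_force: [1.0, 8.1, 3.9]
width: 0.169
```

```bash
python3 - <<'E'
from h import *
s=monitor.read_state(); print({k:np.round(v,4) for k,v in s.items()})
c=read_camera('wrist'); save(c,'wrist8.png')
c=read_camera('scene'); save(c,'scene8.png')
E
```

```text
{'clock': np.float64(10.6), 'joint_positions': array([-0.1291,  0.2255, -0.2833,  1.0593,  0.004 ,  1.0503]), 'joint_vel': array([-0.0004,  0.001 , -0.0007, -0.0001, -0.0001,  0.0009]), 'joint_efforts': array([ -4.3668, -45.6259,  31.1022,   0.1528,  -2.0601,   0.0793]), 'position': array([ 0.5485, -0.07  ,  0.0785]), 'ee_rot': array([ 3.1373e+00, -2.2000e-03,  1.9622e+00]), 'contact_force': array([1.0488, 8.0747, 3.8921]), 'wrist_torque': array([ 1.3937, -0.2205,  0.0717]), 'width': np.float64(0.1687)}
```

View pics/wrist8.png

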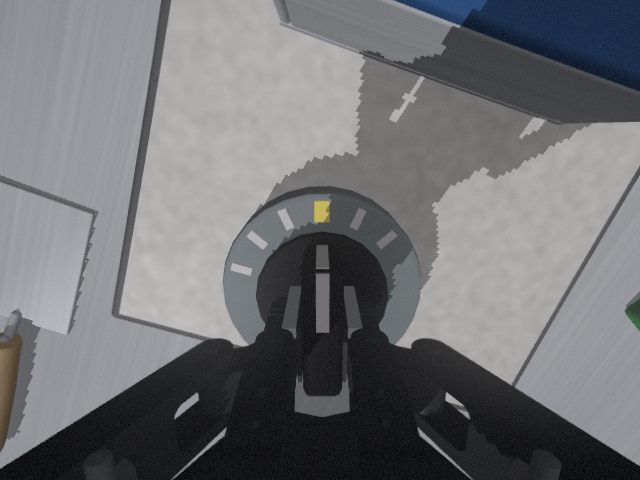

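View pics/scene8.png

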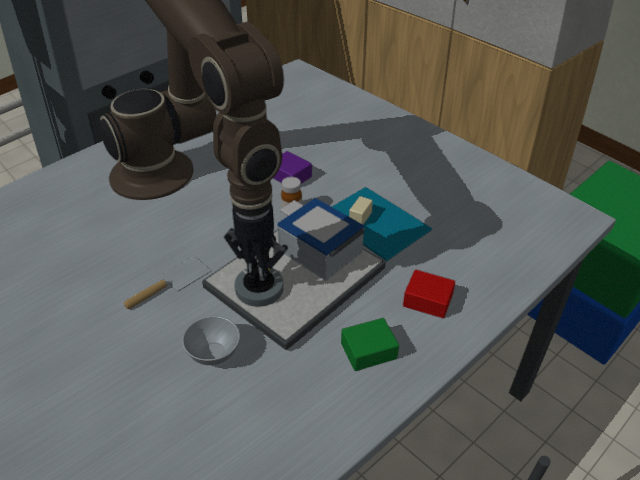

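The white line (u=322) points straight at the yellow mark (322,211). The tool has turned 1.259 rad and is still, with the grip held. The lid is flat and the bystanders haven't moved, so I hand in.

```bash
python3 - <<'E'
from h import *
print(arm.sign_off()); s=monitor.read_state(); print(s['clock'],s['width'],s['ee_rot'])
E
```

```text
the job is handed in; nothing more can be done
None
the job is handed in; nothing more can be done
```

I shut the blue lid and turned the feed knob three clicks clockwise to the yellow mark. I handed the job in with the gripper still holding the knob, at about 10.7 s; no verdict was reported.

- **Lid:** I pushed it down along its arc with the closed fingers. It stopped at the shut height (TCP at 0.119 m) with 14 N of upward force, and later pictures show it still flat.
- **Knob:** I gripped the bar across its width at 60 N, raised to 80 N for the turn. The tool turned 1.259 rad against the 1.257 rad target, and the bar did not slip. In the last wrist picture the white line points straight at the yellow mark.
- **Holding:** The arm was still, the fingers were about 14.4 mm open on the bar, and the wrist force was about 9 N.
- **Other things on the table:** The last scene picture showed nothing visibly moved. I judged that by eye and did not measure it.

One check was slightly off: the base plate measured about 2–3% smaller than the given size. The knob axis from the top and wrist cameras still agreed to within a few mm. My first move call was refused because some rows lacked keys; nothing moved, and I sent it again.

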